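# Dispense one dish into the stage insert

## Task

Press the plunger of the dish dispenser all the way in, once, so that a single dish comes out of the magazine, and let the plunger spring back out. Then nudge that dish sideways along the lane, flat on its base, until it drops into the round recess of the dish insert; the insert with the long slot is for glass slides and stays empty. Only push with the fingers: do not lift the dish, leave the other dishes in the magazine, and leave the things standing around where they are.

Things in the scene. Friction and masses are not known exactly. Their poses are not given: they have to be found in the camera images.
- dispenser: grey metal dish dispenser, fixed. Origin on the table under the middle of the magazine. +y: direction in which the plunger is pressed and dishes come out; the lane runs along x, both ways from the exit; z up. Magazine: 70 x 67 mm frame with clear walls, top 62 mm above the table, floor at 12.5 mm. An insert is docked at each end of the lane (x = +78 and -78 mm, y = +65 mm); which is where varies.
- plunger (a joint): stroke of the white shuttle bar with its round black push knob: 0 = out (rest), 0.068 m = fully in. Spring: about 2.4 N to start, 6.5 N fully in, plus 25 N per m/s of damping; it comes back by itself when let go. Only at the end of the stroke is the bottom dish fully on the landing.
- plunger_face (a point): centre of the outer face of the push knob (38 mm across, upright disc, face towards the dispenser's -y), 27 mm above the table; moves with the plunger. The table in front of it is clear.
- landing (a point): middle of the landing in front of the exit, on its surface (12.5 mm above the table), on the lane's centre line: here the pushed-out dish comes to lie, within about 4 mm. Steel guide rods (8 mm thick, 18.5 to 26.5 mm above the table) leave the lane 62.5 mm wide.
- dish_1: lowest petri dish in the magazine, the one that comes out: round, lidded, 58 mm across the lid, 54 mm across the base, 15 mm high, about 18 g. Origin at the centre of its underside; its own yaw means nothing.
- dish_2: second dish in the magazine, the same; sinks to the floor when the plunger has sprung back. Origin at the centre of its underside.
- dish_3: third and topmost dish in the magazine, the same. Origin at the centre of its underside.
- dish_insert_seat (a point): centre of the floor of the round recess of the dish insert: dark metal plate 83 x 88 mm, 6 mm thick, fixed, top 12 mm above the table; the recess is 62 mm across and 3 mm deep, its floor level, with a glass pane 46 mm across. This point is 9 mm above the table: a seated dish has its origin here within about 4 mm.
- slide_insert_seat (a point): the same point of the slide insert, a plate of the same size with a slot 26 mm (along the lane) by 76 mm, 3 mm deep
- objective_can: bystander: objective canister 36 mm across, 61 mm high, standing beside the dispenser. Origin at the centre of its underside.
- lens_tube: bystander: black lens tube 30 mm across, 26 mm high, standing beside the dispenser. Origin at the centre of its underside.
- oil_dropper: bystander: amber dropper bottle 29 mm across, 89 mm high. Origin at the centre of its underside.
- pen: bystander: black pen 145 mm long lying on the table. Origin under its middle.
Things that resemble listed ones, but are neither listed nor needed, are in the scene too. Leave any pink or red look-alike of the dish_3 alone.

How it is judged:
On the way, in this order (a step that is already met when the one before it is completed fails the run):
1. the plunger is pressed fully in and the bottom dish is out on the landing (value of joint plunger above 0.062 m and y of dish_1 in the frame of dispenser above 0.055 m), for 0.05 s.
2. the plunger has sprung back out, with the dish still in front of the exit (value of joint plunger below 0.006 m and horizontal distance between dish_1 and landing below 0.025 m), for 0.1 s.
At the end, for the whole second after the job is handed in: The pushed-out dish lies flat (within 0.04 rad) and at rest on the floor of the dish insert's round recess (centre within 6 mm, height within 1.5 mm), the plunger is out again (within 6 mm), and the other two dishes are still in the magazine (within 10 mm of its axis) (horizontal distance between dish_1 and dish_insert_seat below 0.006 m and z of dish_1 in the frame of dish_insert_seat below 0.0015 m and angle between dish_1's own z axis and vertical below 0.04 rad and linear speed of dish_1 below 0.01 m/s and value of joint plunger below 0.006 m and horizontal distance between each of dish_2, dish_3 and dispenser below 0.01 m); the robot touches nothing.
It fails at once if the dish is lifted more than 10 mm off the lane (z of dish_1 in the frame of dispenser above 0.0225 m).
It fails at once if the dish is tipped up by more than 0.35 rad (angle between dish_1's own z axis and vertical above 0.35 rad).
It fails at once if a second dish leaves the magazine (horizontal distance between any of dish_2, dish_3 and dispenser above 0.02 m).
It fails at once if the dish is pushed over the slide insert (horizontal distance between dish_1 and slide_insert_seat below 0.03 m).
It fails at once if a bystander is moved by more than 15 mm (distance of any of objective_can, lens_tube, oil_dropper, pen from where it was at the start of the episode above 0.015 m).
It also fails if it takes over 45 s, if anything falls off the work surface, if the arm or the gripper's body presses on something with over 40 N, if the wrist force passes 120 N, or if a joint passes its speed limit or range.

## Robot

A 7-joint arm with a two-finger parallel gripper is mounted at the origin on a cart in front of the work surface, level with it; the furniture and walls round the work are solid. World frame = base frame: x ahead of the robot, y to its left, z up, the work surface at z = 0. Lengths are in m, angles in rad, forces in N, time in s.
With the tool pointing down it reaches from about 0.35 to 0.9 m from the base axis. Payload 19.9 kg.
Tool frame: the origin (TCP) lies between the finger pads; the fingertips stand 19 mm ahead of it and the grasp point (between the pads) is the TCP; z points along the fingers, y is the direction in which the jaws open and shut (so a half turn about z gives the same grasp; the last joint's range is limited). The gripper opens to 94 mm and grips with 3 to 60 N. Pads are 16 mm wide; open, the fingers measure 119 mm over their backs; the gripper's body (75 mm by 177 mm) begins 78 mm behind the grasp point.
Start: joints at [-1.365, 0.417, -0.01, 1.614, 0.005, 1.111, -0.053], TCP at [0.153, 0.606, 0.191] pointing down, gripper open.
Joint ranges: [-2.81, 2.81], [-0.39, 2.02], [-1.27, 1.25], [0.06, 2.57], [-1.19, 4.33], [0.19, 2], [-2.82, 2.82]. Speed limits (rad/s): [1.89, 1.89, 2.39, 2.39, 3.01, 3.01, 3.01].

## Interface

Orientations are given as a 3x3 rotation matrix whose columns are the frame's x, y, z axes.
In Python, from rig import robot gives the robot as it stands. Calls block until the motion is done:
- robot.move_ptp(position, orientation): joint-space move of the TCP to a pose.
- robot.move_linear(position, velocity=0.15, frame=None, threshold=None): straight line of the TCP; frame=None keeps the orientation; velocity is the mean speed in m/s. With threshold (N) it stops when the force on the tool has changed by that much, and returns True; else False.
- robot.goto_joints(angles): joint-space move.
- robot.gripper_to(opening): finger opening in m; the grip force is fixed at half the most; returns when the fingers have stopped.
- robot.pause(seconds).
- robot.ik(position, orientation): joint angles nearest the present ones, or None.
- robot.get_state(): the state.
- robot.grab_frame(name): name is "scene" or "side" or "wrist"; returns the picture (480x640x3 uint8, red, green, blue); there is no depth.
- robot.camera_info(name): a dict with "fx", "fy", "cx", "cy" (pixels), "rvec" (rotation vector, rad) and "tvec" (3), from world to camera coordinates, as OpenCV has them. Camera axes: x right, y down, z forward; pixel columns grow to the right and rows downward; lengths in m; the calibration is good to about 2 mm. A picture is of the moment at which its call begins: read the wrist's pose just before it. camera_info takes no time and is no camera call; for the wrist camera it gives the pose at the moment of the call.
A pose or a line that the arm cannot do raises robot.PlanningError and nothing moves.
- robot.sign_off(): hands the job in, once; it reports no verdict.
The state is a dict: "time": time; "qpos": joint angles; "joint_vel": joint speeds; "effort": joint torques, N m; "ee_pos": TCP position; "tool_rot": TCP orientation; "force": force on the tool from outside, world axes, zero at the start; "moment": the same for the moment, N m; "opening": finger opening in m.
Only numpy, scipy, OpenCV 4.12 (cv2) and the standard library are available. Lean on these libraries where they do the work, as an engineer would, in place of code of your own. Each camera call takes 0.05 s, during which the arm holds its last target.

## Working session

There is one attempt and no reset: what is moved stays moved. The work goes in short steps, each a Python script; the robot and the scene stay as the last script left them, time stands still between calls to the robot, and variables do not carry over. Pictures are saved under pics/ and viewed, and the job is handed in when it is done.

```bash
ls; mkdir -p pics; python3 - <<'E'
from rig import robot
import cv2
for n in ("scene","side","wrist"):
    i=robot.camera_info(n); print(n,i)
    cv2.imwrite(f"pics/{n}0.png",robot.grab_frame(n)[:,:,::-1])
s=robot.get_state(); print(s["time"],s["ee_pos"],s["tool_rot"],s["opening"])
E
```

```text
pics
scene {'fx': 460.16212961357894, 'fy': 460.16212961357894, 'cx': 321.4375356863407, 'cy': 239.01284952336277, 'rvec': array([ 2.13663468, -1.0285342 ,  0.47218639]), 'tvec': array([-0.27772459,  0.37087696,  0.56368687])}
side {'fx': 477.06203149550146, 'fy': 477.06203149550146, 'cx': 323.28318400062125, 'cy': 229.66822717886603, 'rvec': array([ 0.54621092, -2.43303067,  1.48924448]), 'tvec': array([0.50988715, 0.12955146, 0.7338743 ])}
wrist {'fx': 348.82804947657064, 'fy': 348.82804947657064, 'cx': 325.3324979876762, 'cy': 240.8809765177533, 'rvec': array([-2.32100227, -1.80681691, -0.21866056]), 'tvec': array([-0.62385772, -0.02345414,  0.39061317])}
0.15 [0.15262187 0.60574915 0.19005618] [[-9.69695288e-01  2.44317456e-01 -1.69659167e-04]
 [ 2.44317503e-01  9.69694784e-01 -9.91798737e-04]
 [-7.77961352e-05 -1.00319327e-03 -9.99999494e-01]] 0.09394184357795309
```

View pics/scene0.png

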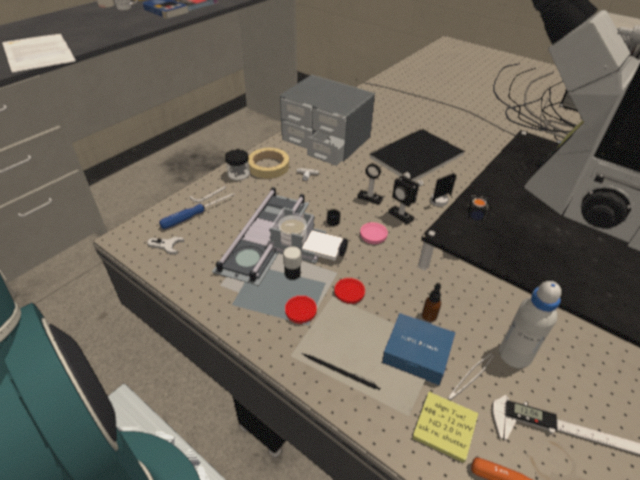

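View pics/side0.png

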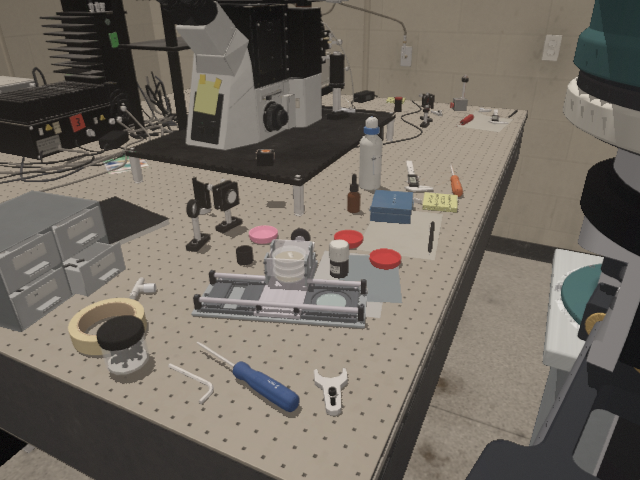

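View pics/wrist0.png

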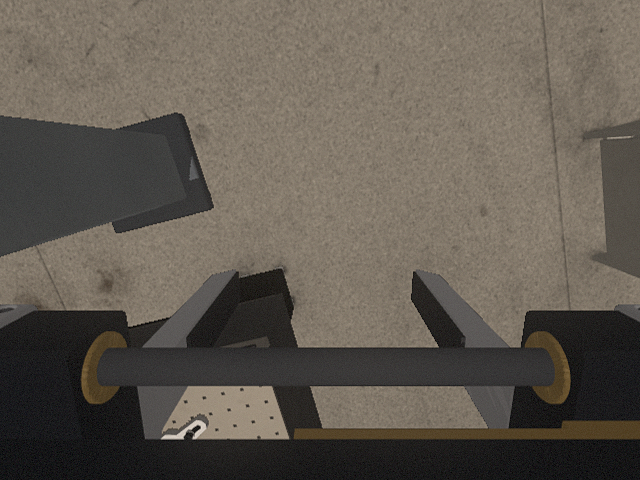

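The scene camera shows the dispenser with its magazine at about (292,228) and the white shuttle and black knob at (325,246). A lane end with a round pane is at (247,258), and the other end is at (275,205). The can is at (292,263), the lens tube at (333,217), the dropper at (432,303) and the pen at (340,370). I'll zoom in next.

```bash
cat > h.py <<'E'
from rig import robot
import numpy as np, cv2
from scipy.spatial.transform import Rotation as R
def cam(n,i=None):
    i=i or robot.camera_info(n)
    K=np.array([[i["fx"],0,i["cx"]],[0,i["fy"],i["cy"]],[0,0,1]]);return K,R.from_rotvec(i["rvec"]).as_matrix(),np.array(i["tvec"])
def ray(c,uv):
    K,Rm,t=c; d=Rm.T@np.linalg.solve(K,[uv[0],uv[1],1]); return -Rm.T@t,d
def plane(c,uv,z):
    o,d=ray(c,uv); return o+d*(z-o[2])/d[2]
def proj(c,p):
    K,Rm,t=c; q=K@(Rm@np.asarray(p)+t); return q[:2]/q[2]
def snap(n,f): 
    c=cam(n); im=robot.grab_frame(n)[:,:,::-1].copy(); cv2.imwrite("pics/"+f,im); return c,im
def crop(im,x,y,w,h,f,s=5): cv2.imwrite("pics/"+f,cv2.resize(im[y:y+h,x:x+w],None,fx=s,fy=s,interpolation=cv2.INTER_CUBIC))
E
python3 - <<'E'
from h import *
crop(cv2.imread("pics/scene0.png"),210,175,150,110,"sc1.png")
crop(cv2.imread("pics/side0.png"),185,220,200,115,"si1.png",4)
E
```

```text
(no output)
```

View pics/sc1.png

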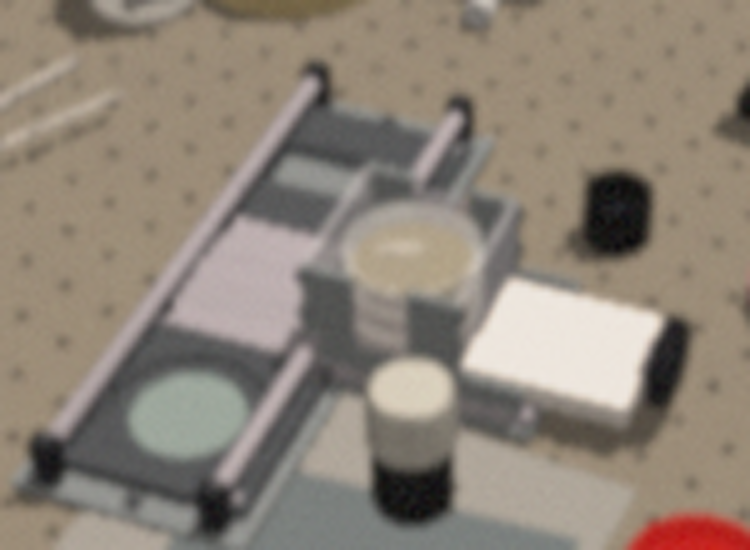

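View pics/si1.png

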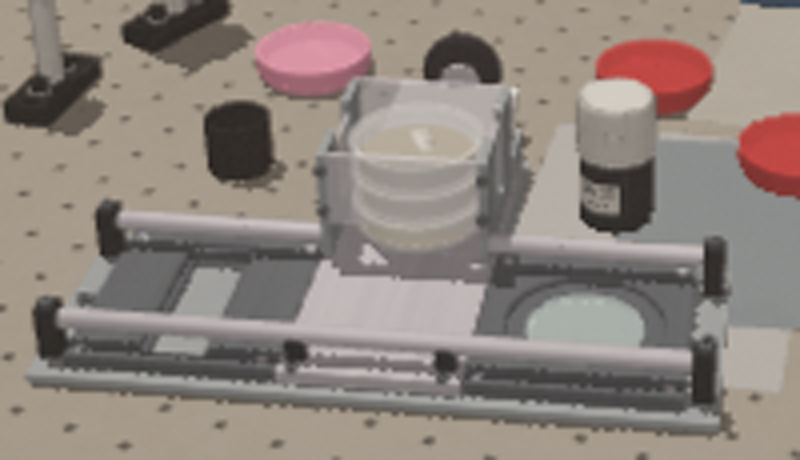

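```bash
python3 - <<'E'
from h import *
a=cam("scene");b=cam("side")
S=lambda x,y:(x/5+210,y/5+175)
T=lambda x,y:(x/4+185,y/4+220)
def tri(p,q):
    P=[]
    for c in(a,b):P.append(c[0]@np.c_[c[1],c[2]])
    X=cv2.triangulatePoints(P[0],P[1],np.float64(p),np.float64(q)).ravel();return X[:3]/X[3]
np.set_printoptions(precision=4,suppress=True)
print("pane",plane(a,S(188,415),.009),plane(b,T(585,325),.009))
for n,z,p,q in (("slot",.009,S(315,175),T(197,310)),):
    print(n,plane(a,p,z),plane(b,q,z))
# rods' ends (axis z .0225)
for n,p,q in (("A rod far-y, round end",S(48,455),T(705,360)),("A slot end",S(316,82),T(48,325)),("B round",S(213,500),T(714,255)),("B slot",S(460,115),T(108,222))):
    print(n,plane(a,p,.0225),plane(b,q,.0225),tri(p,q))
print("knob",plane(a,S(674,360),.027),plane(b,T(462,68),.027),tri(S(674,360),T(462,68)))
print("can top",plane(a,S(411,388),.061),plane(b,T(617,97),.061))
print("lens top",plane(a,S(617,190),.026),plane(b,T(238,117),.026))
print("dish3 top",plane(a,S(412,250),.0575),plane(b,T(420,140),.0575))
E
```

```text
pane [0.4599 0.1935 0.009 ] [0.4595 0.1917 0.009 ]
slot [0.602  0.2557 0.009 ] [0.6046 0.2481 0.009 ]
A rod far-y, round end [0.4024 0.2092 0.0225] [0.4019 0.2102 0.0225] [0.4024 0.2094 0.022 ]
A slot end [0.6398 0.2888 0.0225] [0.6385 0.2961 0.0225] [0.6427 0.2919 0.0188]
B round [0.4253 0.1444 0.0225] [0.4244 0.143  0.0225] [0.4244 0.1438 0.0233]
B slot [0.6629 0.2226 0.0225] [0.6631 0.2266 0.0225] [0.665  0.2243 0.0205]
knob [0.5917 0.0525 0.027 ] [0.5892 0.0499 0.027 ] [0.5891 0.0513 0.0284]
can top [0.4882 0.1    0.061 ] [0.4858 0.1021 0.061 ]
lens top [0.6623 0.1341 0.026 ] [0.6605 0.1335 0.026 ]
dish3 top [0.55   0.1528 0.0575] [0.5472 0.1641 0.0575]
```

Candidates for dish_1 in the scene image:
- Clear stack in the magazine at (292,226). This is the one: clear, in the frame, with dish_1 at the bottom.
- Pink dish at (373,233) and red lids at (301,309) and (349,290). These are look-alikes, so I leave them.

For the recess, I choose the round pane at (247,258) over the slot at (273,210). The close crops confirm both choices. The poses agree: yaw is about 18.6°, the landing is at (.5325,.217), and the round insert is at the -x end.

```bash
cat >> h.py <<'E'
th=np.radians(18.6); U=np.array([np.cos(th),np.sin(th),0]); V=np.array([-np.sin(th),np.cos(th),0])
L=np.array([.5325,.2172,0]); O=L-.065*V
def D(x,y,z): return O+x*U+y*V+np.array([0,0,z])
def ori(y): y=np.asarray(y,float); z=np.array([0,0,-1.]); return np.c_[np.cross(y,z),y,z]
E
python3 - <<'E'
from h import *
np.set_printoptions(precision=3,suppress=True)
for n,y in (("+U",U),("-U",-U),("+V",V),("-V",-V)):
    for p in (D(0,-.15,.15),D(0,-.15,.034),D(0,-.05,.034),D(.06,.065,.036),D(-.04,.065,.036)):
        print(n,robot.ik(p,ori(y)))
E
```

```text
+U [-0.565  0.486  0.656  1.733 -0.337  1.038  0.534]
+U [-0.474  0.625  0.538  1.806 -0.42   0.826  0.595]
+U [-0.649  0.591  0.536  1.862 -0.408  0.799  0.426]
+U [-0.755  0.653  0.451  1.713 -0.358  0.858  0.176]
+U [-0.8    0.5    0.437  1.97  -0.307  0.736  0.144]
-U [-0.822  0.66   1.083  1.74  -0.638  1.141 -2.36 ]
-U [-0.804  0.876  1.079  1.816 -0.904  1.039 -2.175]
-U [-0.993  0.843  1.079  1.872 -0.892  1.007 -2.332]
-U [ 0.284  0.911 -1.089  1.675  0.886  1.129  2.403]
-U [ 0.364  0.753 -1.087  1.932  0.816  0.982  2.351]
+V [-0.445  0.451  0.488  1.729 -0.242  1.021  2.025]
+V [-0.343  0.588  0.357  1.801 -0.273  0.801  2.046]
+V [-0.405  0.539  0.211  1.854 -0.156  0.765  1.785]
+V [-0.508  0.611  0.107  1.704 -0.083  0.831  1.531]
+V [-0.562  0.467  0.138  1.962 -0.094  0.719  1.528]
-V [-0.638  0.517  0.765  1.735 -0.405  1.054 -0.98 ]
-V [-0.603  0.684  0.726  1.81  -0.58   0.873 -0.848]
-V [-0.707  0.613  0.615  1.864 -0.474  0.815 -1.09 ]
-V [-0.841  0.684  0.577  1.716 -0.464  0.881 -1.312]
-V [-0.891  0.525  0.556  1.972 -0.397  0.752 -1.347]
```

```bash
python3 - <<'E'
from h import *
np.set_printoptions(precision=4,suppress=True)
robot.gripper_to(0.0)
robot.move_ptp(D(0,-.16,.16),ori(U))
c,im=snap("wrist","w1.png")
robot.move_linear(D(0,-.16,.034),velocity=.12)
snap("scene","sc2.png"); c,i2=snap("side","si2.png"); crop(i2,230,190,120,90,"si2c.png")
crop(cv2.imread("pics/sc2.png"),260,175,150,110,"sc2c.png")
s=robot.get_state();print(s["time"],s["ee_pos"],s["force"],s["opening"])
E
```

```text
5.575 [0.6047 0.004  0.0347] [-0.2099 -1.1289  0.5319] 0.00039254202288645224
```

View pics/w1.png

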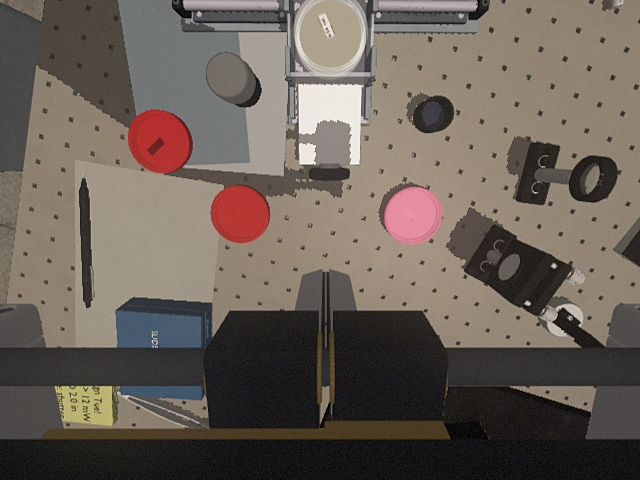

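View pics/sc2c.png

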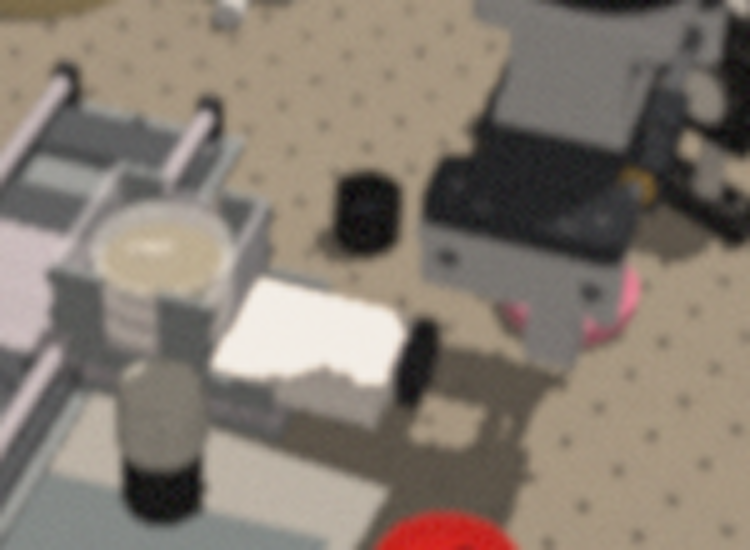

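The wrist view shows the knob at (330,172), in line with the closed fingers at (325,280), and the way to it is clear. Next I feel for the knob face, then press.

```bash
python3 - <<'E'
from h import *
np.set_printoptions(precision=4,suppress=True)
def st(t):
    s=robot.get_state();p=s["ee_pos"]-O;print(t,s["time"],"dx,dy,z",p@U,p@V,s["ee_pos"][2],"F",s["force"]@U,s["force"]@V,s["force"][2])
    return p@V
st("a")
print(robot.move_linear(D(0,-.095,.034),velocity=.025,threshold=1.5)); y0=st("contact")
if -.135<y0<-.105:
    print(robot.move_linear(D(0,y0+.071,.034),velocity=.04,threshold=16)); st("in")
    snap("scene","sc3.png");snap("side","si3.png"); robot.pause(.1); st("held")
E
```

```text
a 5.575 dx,dy,z 0.0004435814143844306 -0.16007804654127272 0.03470084242074554 F -0.5590494475501365 -1.0029727589588646 0.5319147131999615
False
contact 8.325 dx,dy,z -6.913662897263138e-06 -0.09508418599661421 0.034006526795147235 F 0.09082215209756439 -0.7850267100205475 0.4446649618313863
```

```bash
python3 - <<'E'
from h import *
c,i=snap("scene","sc3.png");crop(i,260,175,150,110,"sc3c.png");c,i=snap("side","si3.png");crop(i,200,180,180,130,"si3c.png",4)
E
```

```text
(no output)
```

View pics/sc3c.png

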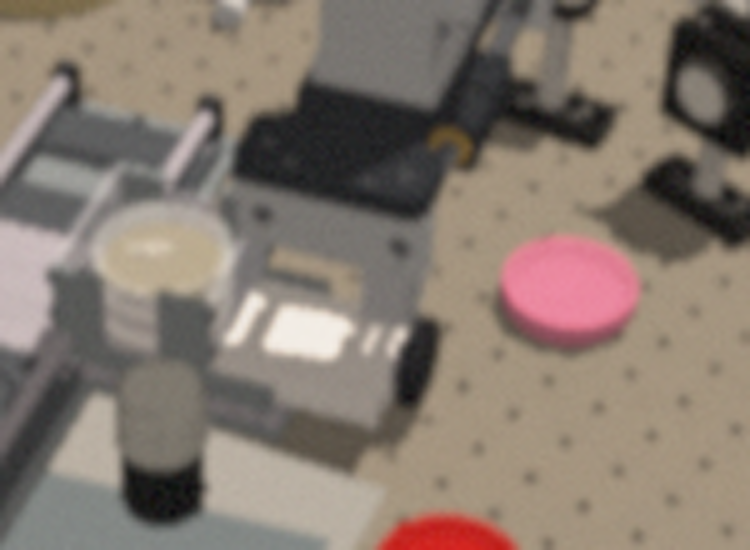

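View pics/si3c.png

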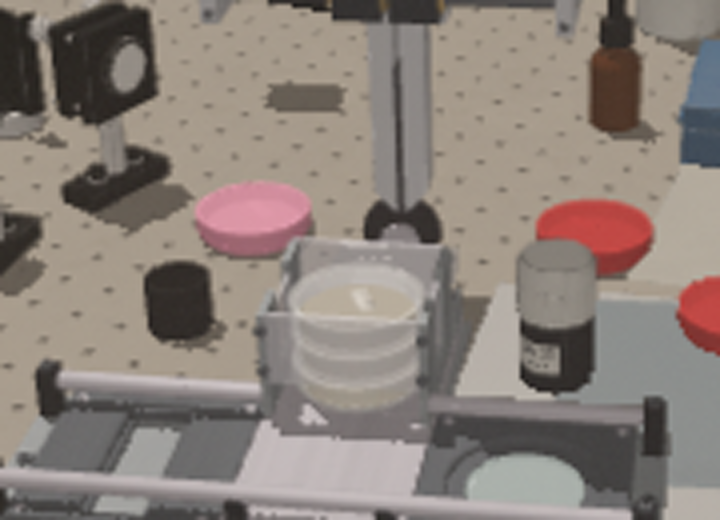

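```bash
python3 - <<'E'
from h import *
a=cam("scene");b=cam("side");s=robot.get_state();p=s["ee_pos"];np.set_printoptions(precision=4,suppress=True)
print(s["tool_rot"],s["qpos"])
for d in (0,.019,-.03,-.06):
    q=p-[0,0,d]; print(d,(proj(a,q)-[260,175])*5,(proj(b,q)-[200,180])*4)
q=D(0,-.11,.027);print((proj(a,q)-[260,175])*5,(proj(b,q)-[200,180])*4)
im=cv2.imread("pics/sc3.png");crop(im,305,200,60,60,"z.png",10)
E
```

```text
[[-0.3189  0.9478 -0.    ]
 [ 0.9478  0.3189 -0.    ]
 [ 0.     -0.     -1.    ]] [-0.601   0.6145  0.5798  1.8433 -0.4481  0.817   0.5328]
0 [386.3179 343.9025] [396.6449 231.2977]
0.019 [384.2485 378.1725] [397.8359 266.8767]
-0.03 [389.7083 287.757 ] [394.7168 173.6985]
-0.06 [393.2585 228.9649] [392.728 114.286]
[421.4549 365.8652] [402.2496 229.6258]
```

View pics/z.png

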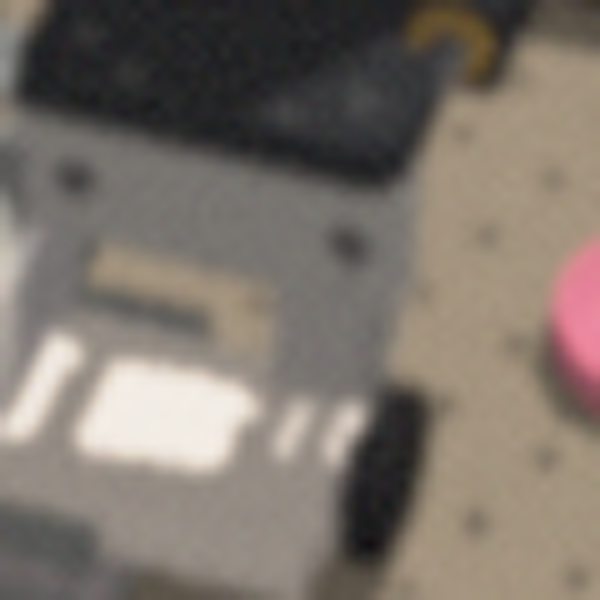

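```bash
python3 - <<'E'
from h import *
a=cam("scene");b=cam("side");np.set_printoptions(precision=4,suppress=True)
print("cams",-a[1].T@a[2],-b[1].T@b[2])
p=np.array([.6047,.004,.0347])
for d in (0,.019,-.03,-.06,-.078):
    q=p-[0,0,d]; print(d,(proj(a,q)-[260,175])*5,(proj(b,q)-[230,190])*5)
c,i=snap("wrist","w2.png")
E
```

```text
cams [ 0.0382 -0.306   0.6613] [0.2007 0.7557 0.4517]
0 [545.7531 382.6791] [371.7227 161.2793]
0.019 [541.3708 416.9683] [372.8892 203.7944]
-0.03 [552.9374 326.4666] [369.8371  92.5551]
-0.06 [560.4664 267.5572] [367.8959  21.8019]
-0.078 [565.1596 230.8351] [366.7034 -21.6618]
```

View pics/w2.png

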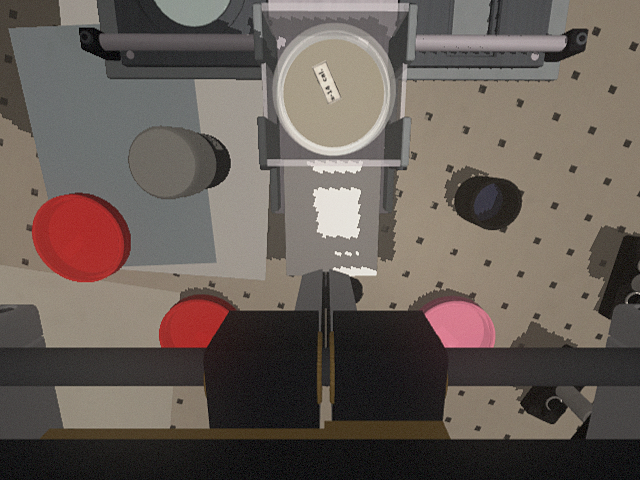

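View pics/si2c.png

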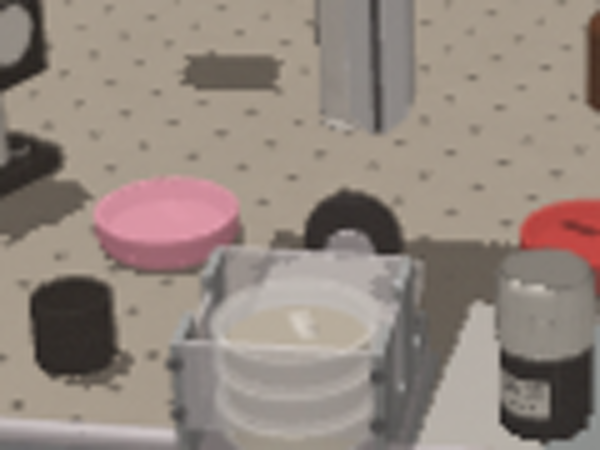

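```bash
python3 - <<'E'
from h import *
a=cam("scene");b=cam("side");np.set_printoptions(precision=4,suppress=True)
P=[c[0]@np.c_[c[1],c[2]] for c in (a,b)]
for p,q in (((550,366),(366,130)),((576,366),(335,126)),((528,360),(412,120))):
    X=cv2.triangulatePoints(P[0],P[1],np.array(p)/5.+[260,175],np.array(q)/5.+[230,190]).ravel();X=X[:3]/X[3];print(X,(X-O)@U,(X-O)@V)
i=cv2.imread("pics/sc2.png");crop(i,330,190,80,70,"z2.png",8)
i=cv2.imread("pics/side0.png")
E
```

```text
[0.606  0.003  0.0461] 0.0012855485080432857 -0.16146776295450616
[ 0.6206 -0.0014  0.0411] 0.013745634401782319 -0.17024881711615375
[0.5876 0.0041 0.0576] -0.015802516811559218 -0.15456340911640837
```

View pics/z2.png

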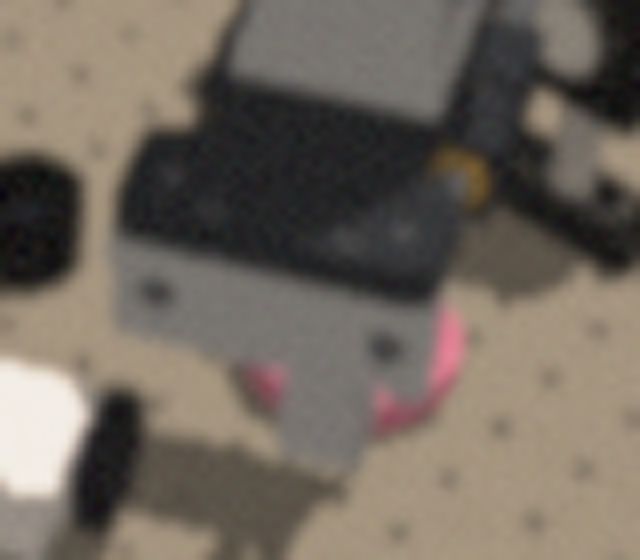

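Compared with the model, the fingertips look about 30 mm too high. The seam tip triangulates to z≈0.046 where I expected 0.016. So the fingers passed over the knob, whose top is at 46 mm, without touching it. I'll back off and check the tip height by touching the clear table.

```bash
cat >> h.py <<'E'
def st(t):
    s=robot.get_state();p=s["ee_pos"]-O;print(t,round(s["time"],2),"x,y,z",np.round([p@U,p@V,s["ee_pos"][2]],4),"F",np.round([s["force"]@U,s["force"]@V,s["force"][2]],2),round(s["opening"],4))
    return p@V
E
python3 - <<'E'
from h import *
robot.move_linear(D(0,-.095,.045),velocity=.1)
robot.move_linear(D(0,-.155,.045),velocity=.12)
robot.move_linear(D(0,-.155,.022),velocity=.1)
st("pre")
print(robot.move_linear(D(0,-.155,-.014),velocity=.02,threshold=3)); st("touch")
c,i=snap("side","si4.png");crop(i,230,190,120,90,"si4c.png");c,i=snap("scene","sc4.png");crop(i,330,190,80,70,"sc4c.png",8)
E
```

```text
pre 9.77 x,y,z [-0.0004 -0.1545  0.0214] F [ 0.37 -0.27 -1.22] 0.0003
False
touch 11.72 x,y,z [ 0.     -0.155  -0.0139] F [0.84 0.34 0.42] 0.0005
```

View pics/si4c.png

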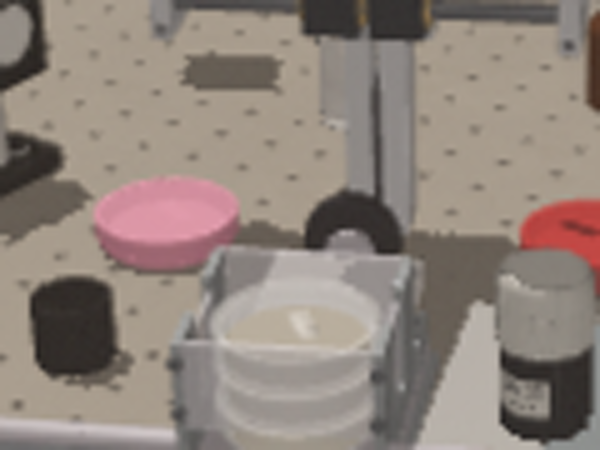

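View pics/sc4c.png

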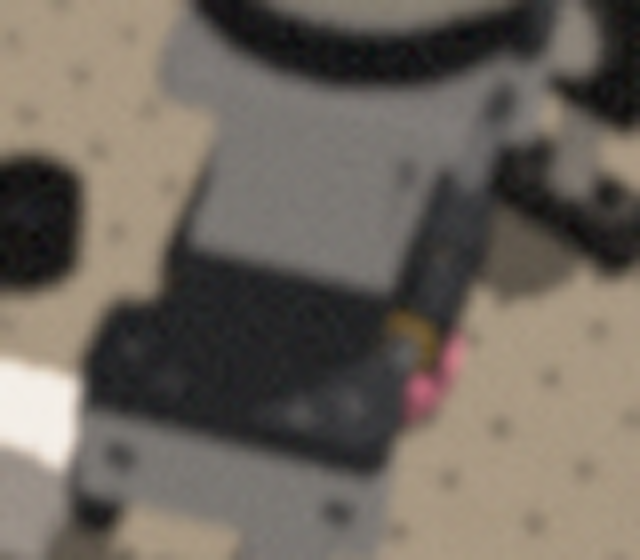

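```bash
python3 - <<'E'
from h import *
print(robot.move_linear(D(0,-.155,-.026),velocity=.015,threshold=2.5)); st("touch")
E
```

```text
True
touch 12.08 x,y,z [ 1.00e-04 -1.55e-01 -1.46e-02] F [-0.97  0.31  7.27] 0.0005
```

The table touch settles it: the real tip is about 14.5 mm above the reported TCP, not 19 mm below it, so I correct for that. Now pressing the knob.

```bash
python3 - <<'E'
from h import *
Z=.000
robot.move_linear(D(0,-.155,Z),velocity=.08); robot.pause(.1); st("a")
print(robot.move_linear(D(0,-.09,Z),velocity=.03,threshold=1.8)); y0=st("contact")
if -.14<y0<-.1:
    print(robot.move_linear(D(0,y0+.073,Z),velocity=.05,threshold=14)); st("in")
    c,i=snap("scene","sc5.png");crop(i,210,175,150,110,"sc5c.png");snap("side","si5.png"); st("held")
E
```

```text
a 12.53 x,y,z [-0.     -0.1548 -0.    ] F [ 0.04  0.75 -0.09] 0.0003
True
contact 13.74 x,y,z [ 0.     -0.1197 -0.0002] F [ 0.72 -2.89  3.2 ] 0.0002
True
in 15.01 x,y,z [-0.     -0.0534 -0.0002] F [ 1.04 -6.65  0.48] 0.0003
held 15.11 x,y,z [ 0.     -0.0535 -0.0002] F [ 1.95 -6.13  0.9 ] 0.0005
```

View pics/sc5c.png

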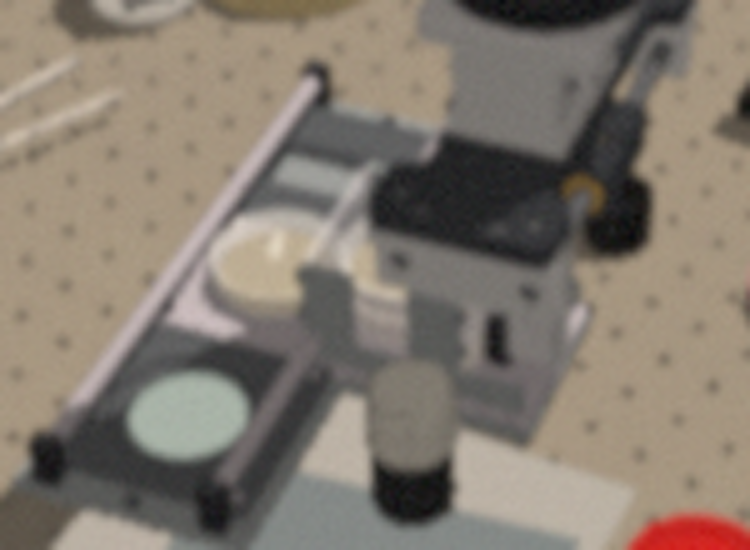

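View pics/si5.png

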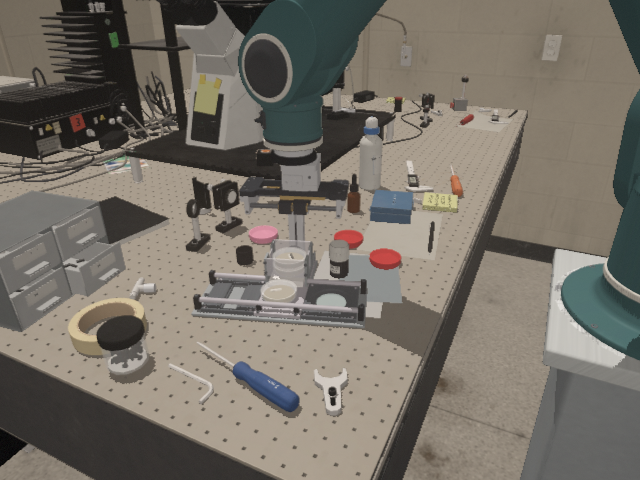

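The dish is on the landing, at side (279,292) and scene (265,228). A small extra push to be sure it is at the end stop, then release.

```bash
python3 - <<'E'
from h import *
print(robot.move_linear(D(0,-.0495,0),velocity=.02,threshold=14)); st("in"); robot.pause(.15); st("hold")
robot.move_linear(D(0,-.135,0),velocity=.08); st("out")
robot.move_linear(D(0,-.15,.1),velocity=.2); 
c,i=snap("scene","sc6.png");crop(i,210,175,150,110,"sc6c.png");c,i=snap("side","si6.png");crop(i,185,220,200,115,"si6c.png",4)
E
```

```text
True
in 15.32 x,y,z [-0.0001 -0.0535 -0.0001] F [ 1.68 -6.44  0.06] 0.0005
hold 15.47 x,y,z [-0.     -0.0537 -0.0001] F [ 0.87 -5.24  0.67] 0.0005
out 16.64 x,y,z [ 1.000e-04 -1.343e-01 -1.000e-04] F [ 0.91  0.39 -0.76] 0.0001
```

View pics/sc6c.png

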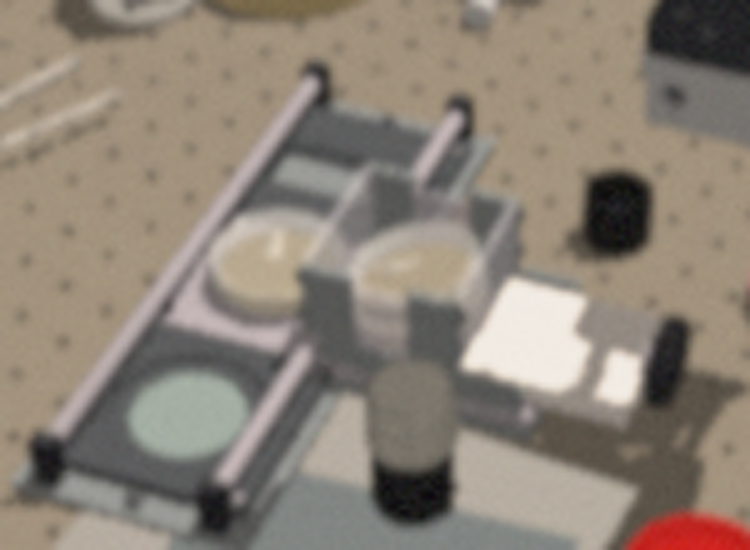

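View pics/si6c.png

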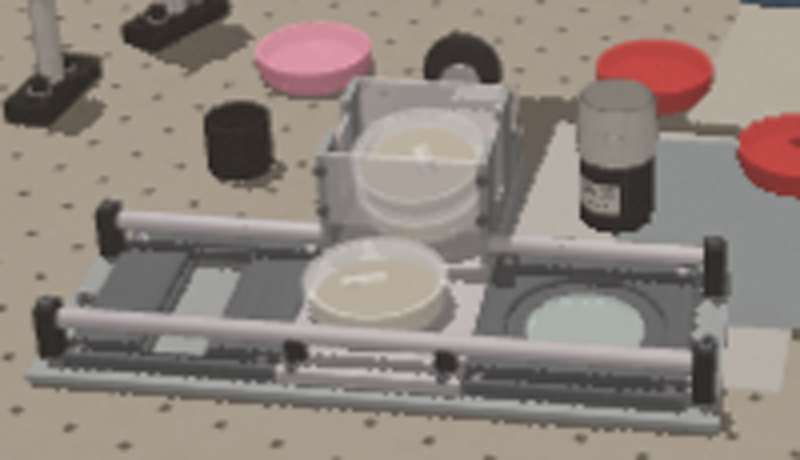

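```bash
python3 - <<'E'
from h import *
a=cam("scene");b=cam("side")
p=plane(b,(376/4+185,280/4+220),.0275);print("dish side",(p-O)@U,(p-O)@V)
p=plane(a,(278/5+210,257/5+175),.0275);print("dish scene",(p-O)@U,(p-O)@V)
robot.move_linear(D(.066,.065,.1),velocity=.2)
c,i=snap("wrist","w3.png"); np.save("w3.npy",np.r_[robot.camera_info("wrist")["rvec"],robot.camera_info("wrist")["tvec"]])
st("above")
E
```

```text
dish side 0.00475213689846859 0.06915002924366086
dish scene 0.003639497666562189 0.062006748916572346
above 18.73 x,y,z [0.0658 0.0635 0.1001] F [-1.17  0.09 -0.39] 0.0006
```

View pics/w3.png

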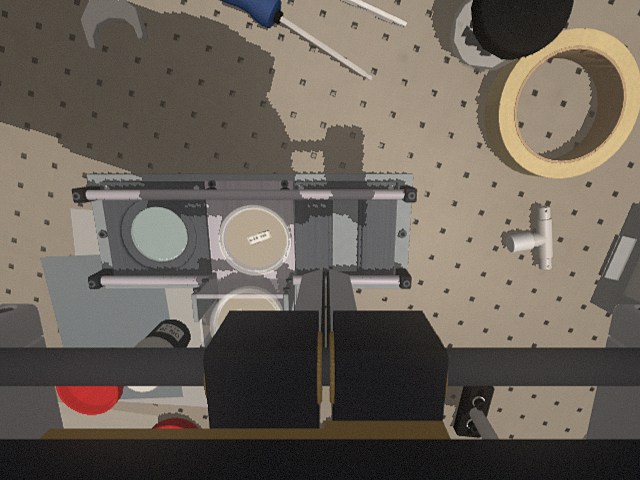

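The wrist view shows dish_1 on the landing at about (256,240), the pane at (159,234), and the rods square to the image. The fingers are over the far side of the dish. I'll check positions with this view.

```bash
python3 - <<'E'
from h import *
c=cam("wrist"); print("cam",-c[1].T@c[2])
im=cv2.imread("pics/w3.png")
def f(n,uv,z): p=plane(c,uv,z); print(n,np.round(p,4),np.round([(p-O)@U,(p-O)@V],4))
f("dish",(256,240),.0275); f("pane",(159,234),.009)
for n,uv in (("post",(79,195)),("post",(96,280)),("post",(410,194)),("post",(404,279))): f(n,uv,.024)
crop(im,80,160,260,160,"w3c.png",3)
E
```

```text
cam [0.57230511 0.30365634 0.29367936]
dish [0.5412 0.2229 0.0275] [0.0101 0.0676]
pane [0.4605 0.1968 0.009 ] [-0.0748  0.0686]
post [0.4014 0.2135 0.024 ] [-0.1254  0.1033]
post [0.4251 0.1479 0.024 ] [-0.1239  0.0336]
post [0.6438 0.2944 0.024 ] [0.1302 0.1027]
post [0.6649 0.2281 0.024 ] [0.129  0.0331]
```

View pics/w3c.png

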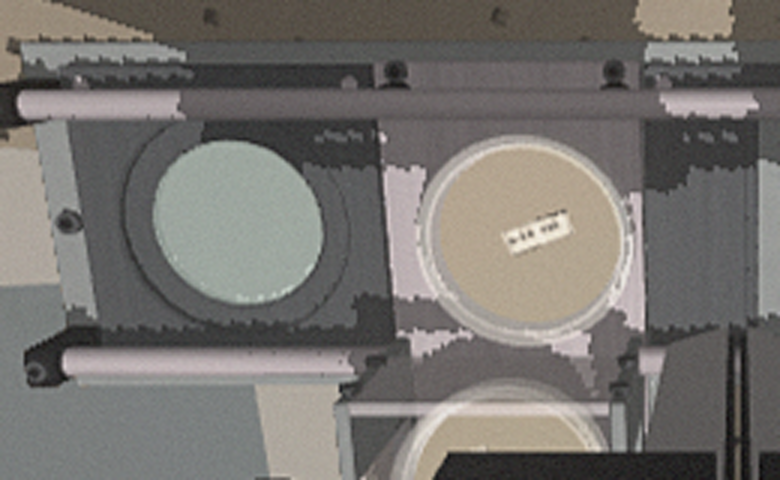

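```bash
python3 - <<'E'
from h import *
robot.move_linear(D(.066,.066,.02),velocity=.12)
print(robot.move_linear(D(.066,.066,.0022),velocity=.04,threshold=4)); st("down")
print(robot.move_linear(D(-.024,.066,.0022),velocity=.05,threshold=5)); st("pushed")
c,i=snap("side","si7.png");crop(i,185,200,200,135,"si7c.png",4);c,i=snap("scene","sc7.png");crop(i,210,175,150,110,"sc7c.png"); c,i=snap("wrist","w7.png")
E
```

```text
False
down 20.13 x,y,z [0.066  0.0659 0.0021] F [ 0.23 -0.47  0.11] 0.0004
False
pushed 22.08 x,y,z [-0.0239  0.066   0.0022] F [ 0.84  0.75 -0.66] 0.0004
```

View pics/si7c.png

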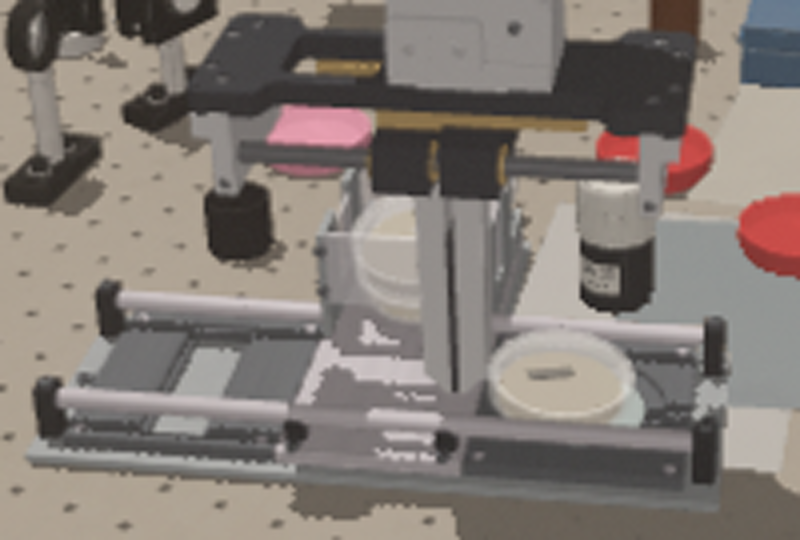

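View pics/w7.png

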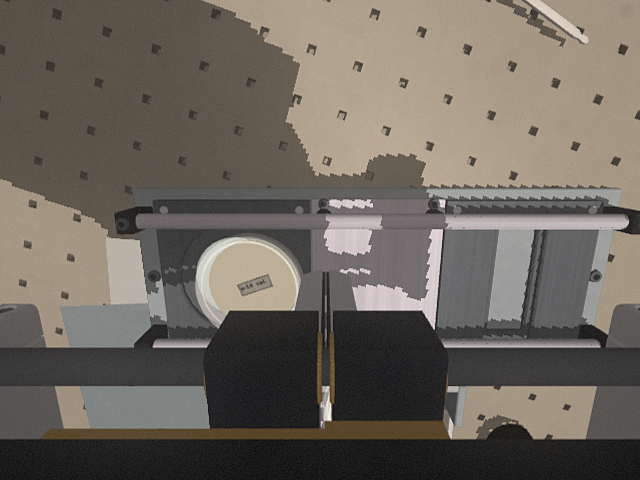

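View pics/sc7c.png

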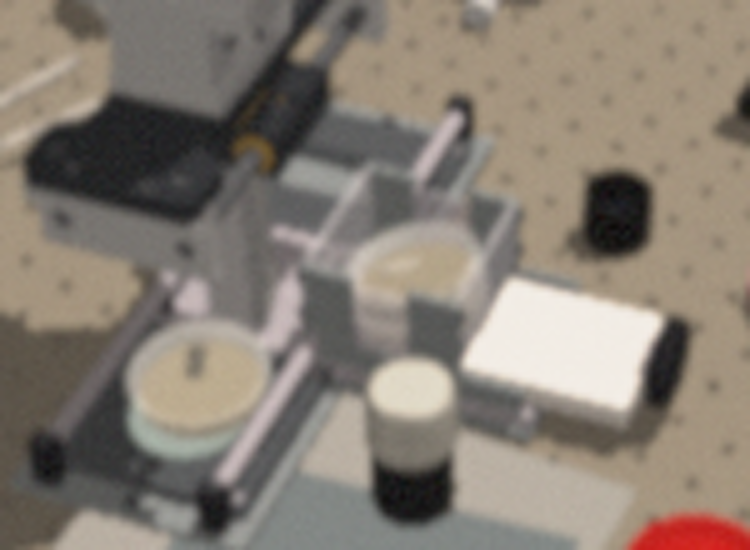

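```bash
python3 - <<'E'
from h import *
a=cam("scene");b=cam("side");c=cam("wrist")
def f(n,c,uv,z): p=plane(c,uv,z); print(n,np.round([(p-O)@U,(p-O)@V],4))
f("side",b,(562/4+185,374/4+200),.0275)
f("scene",a,(199/5+210,376/5+175),.0275)
f("wrist",c,(251,286),.0275)
E
```

```text
side [-0.069   0.0706]
scene [-0.0714  0.0616]
wrist [-0.0632  0.0701]
```

```bash
python3 - <<'E'
from h import *
print(robot.move_linear(D(-.031,.066,.0022),velocity=.02,threshold=5)); st("pushed")
c,i=snap("side","si8.png");crop(i,285,250,100,70,"si8c.png",8);c,i=snap("scene","sc8.png");crop(i,210,225,80,60,"sc8c.png",8)
E
```

```text
False
pushed 22.73 x,y,z [-0.031   0.066   0.0023] F [-0.29  0.4  -0.7 ] 0.0005
```

View pics/si8c.png

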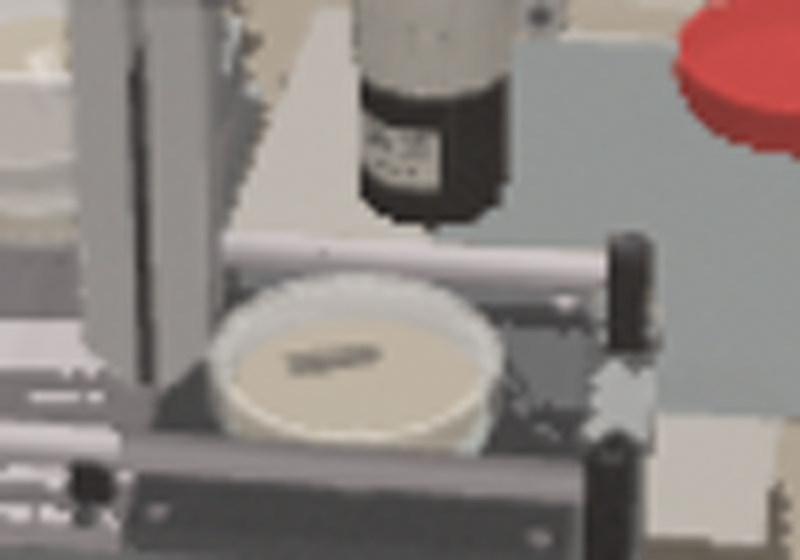

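View pics/sc8c.png

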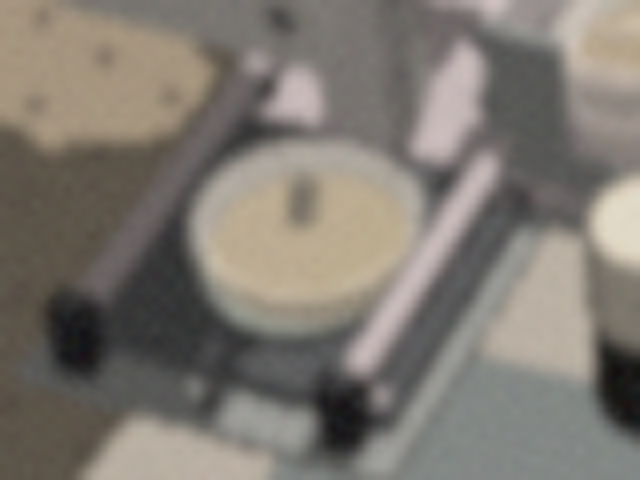

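```bash
python3 - <<'E'
from h import *
a=cam("scene");b=cam("side")
def f(n,c,uv,z): p=plane(c,uv,z); print(n,z,np.round([(p-O)@U,(p-O)@V],4))
for z in(.0275,.024):
    f("side",b,(357/8+285,360/8+250),z)
    f("scene",a,(307/8+210,228/8+225),z)
P=[c[0]@np.c_[c[1],c[2]] for c in (a,b)]
for s,q in (((307/8+210,228/8+225),(357/8+285,360/8+250)),((199/5+210,376/5+175),(562/4+185,374/4+200)),((278/5+210,257/5+175),(376/4+185,280/4+220))):
    X=cv2.triangulatePoints(P[0],P[1],np.array(s),np.array(q)).ravel();X=X[:3]/X[3];print(X,(X-O)@U,(X-O)@V)
E
```

```text
side 0.0275 [-0.0758  0.0739]
scene 0.0275 [-0.0806  0.0601]
side 0.024 [-0.0753  0.0689]
scene 0.024 [-0.0776  0.062 ]
[0.46214463 0.19224713 0.0205285 ] -0.07463954938137 0.06379096361419702
[0.46845792 0.19446527 0.02311345] -0.06794851622254054 0.06387955589201919
[0.53893392 0.21804917 0.02412154] 0.006368715994259226 0.0637526555042411
```

The triangulated dish-top height fell from 24.1 to 20.5 mm, which matches the expected 3.5 mm drop. The dish is about 3 mm short of the recess centre, so I give it a slight centring nudge and then back off.

```bash
python3 - <<'E'
from h import *
print(robot.move_linear(D(-.033,.066,.0022),velocity=.015,threshold=4)); st("n")
robot.move_linear(D(-.005,.066,.0022),velocity=.06)
robot.move_linear(D(.02,.066,.15),velocity=.2)
robot.move_linear(D(.08,.04,.2),velocity=.2)
c,i=snap("side","si9.png");crop(i,185,220,200,115,"si9c.png",4);crop(i,285,250,100,70,"si9d.png",8);c,i=snap("scene","sc9.png");crop(i,210,175,150,110,"sc9c.png");crop(i,210,225,80,60,"sc9d.png",8); c,i=snap("wrist","w9.png")
st("up")
E
```

```text
False
n 23.12 x,y,z [-0.0331  0.066   0.0022] F [ 0.46  0.31 -0.49] 0.0005
up 25.34 x,y,z [0.0789 0.0407 0.1989] F [ 0.56 -0.23 -0.14] 0.0003
```

View pics/si9c.png

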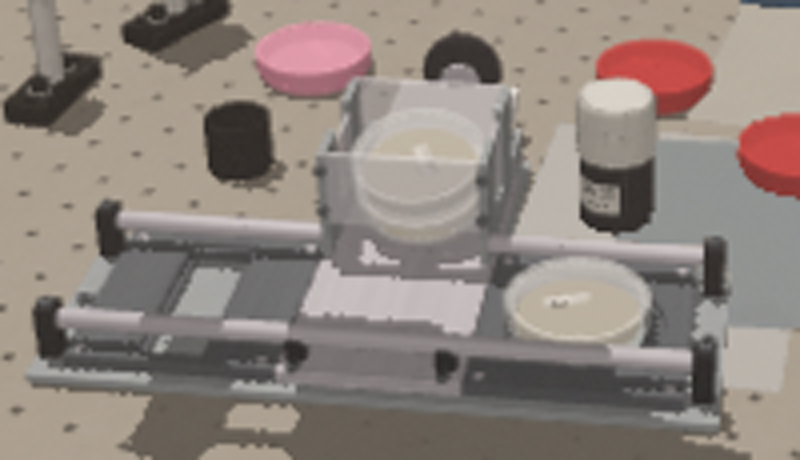

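View pics/w9.png

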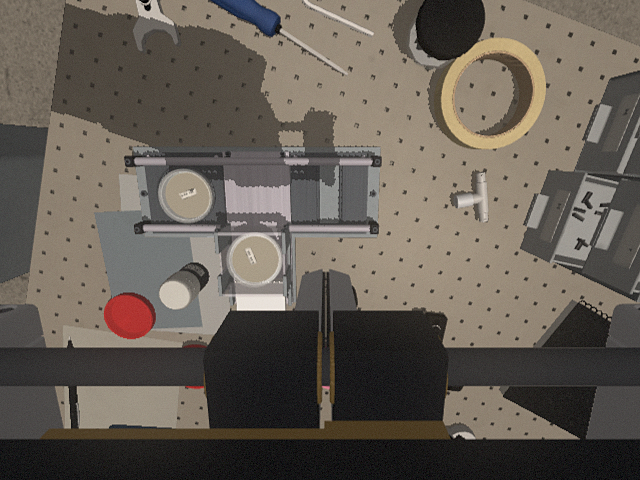

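View pics/sc9d.png

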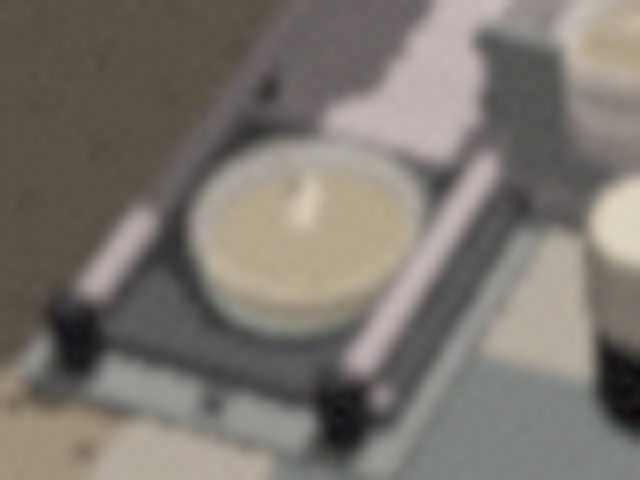

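View pics/si9d.png

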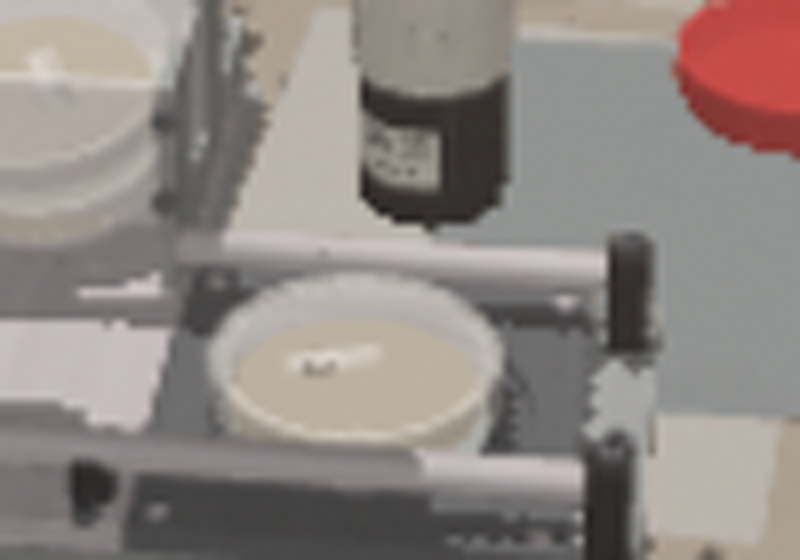

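The dish appears seated and at rest at side (330,295), the plunger is out, and the other two dishes are in the magazine. The nudge did not visibly move the dish. I take one close look from above to check centring and flatness.

```bash
python3 - <<'E'
from h import *
robot.move_linear(D(0,-.02,.16),velocity=.25)
robot.move_linear(D(-.078,-.025,.085),velocity=.2); robot.pause(.2)
st("v"); c,i=snap("wrist","w10.png"); print(robot.camera_info("wrist")["rvec"].tolist(),robot.camera_info("wrist")["tvec"].tolist())
E
```

```text
v 26.82 x,y,z [-0.0769 -0.0249  0.0856] F [-0.54  0.36 -0.71] -0.0
[-2.8584681104864527, -0.46291448122054846, -0.0577585535684716] [-0.4958938958977633, -0.05072493510753572, 0.27501159486878857]
```

View pics/w10.png

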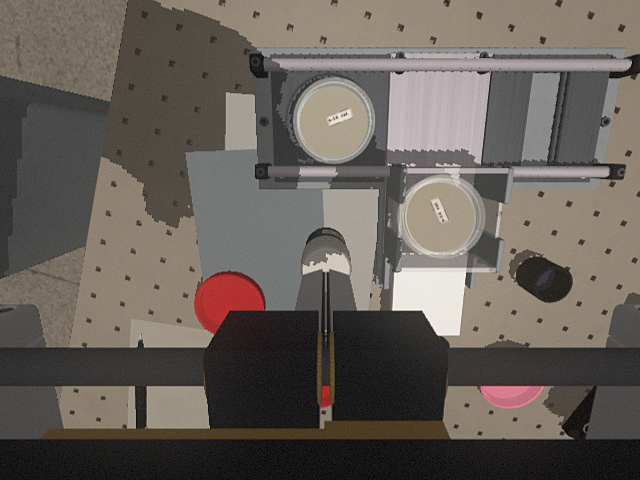

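```bash
python3 - <<'E'
from h import *
i=cv2.imread("pics/w10.png");crop(i,245,45,160,145,"w10c.png",5)
E
```

```text
(no output)
```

View pics/w10c.png

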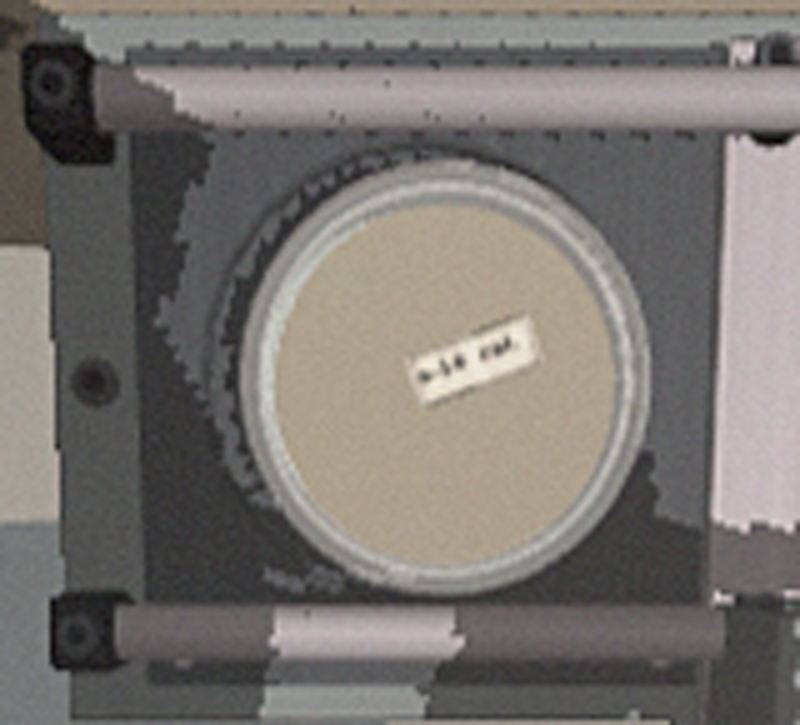

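```bash
python3 - <<'E'
from h import *
i=dict(robot.camera_info("wrist")); c=cam("wrist",i); print("campos",-c[1].T@c[2])
def g(x,y,z): p=plane(c,(x/5+245,y/5+45),z)-O; return np.array([p@U,p@V])
for z in (.024,.0275): print(z,"dish L,R",g(242,378,z),g(650,378,z),"T,B",g(446,157,z),g(446,595,z))
print("recess L",g(212,378,.012),"T",g(420,146,.012))
print("plate L(138) edge",g(138,380,.012),"R",g(715,380,.012))
print("posts",g(70,80,.0265),g(82,632,.0265))
E
```

```text
campos [0.46472828 0.17404339 0.27901913]
0.024 dish L,R [-0.1000791   0.06714475] [-0.04348517  0.06694454] T,B [-0.07185879  0.09529211] [-0.07170206  0.03763455]
0.0275 dish L,R [-0.09977604  0.06685062] [-0.04395882  0.06665316] T,B [-0.07194304  0.09461168] [-0.07178845  0.03774544]
recess L [-0.10547535  0.06816859] T [-0.07523634  0.09906582]
plate L(138) edge [-0.11623429  0.06793101] R [-0.03240964  0.06763447]
posts [-0.12160874  0.10435384] [-0.12350463  0.03275642]
```

From above, the dish centre is about 3 mm from the recess centre (2.5 mm towards the exit), inside the 4 mm play. That is close to the margin, so I nudge it about 2 mm more towards the centre.

```bash
python3 - <<'E'
from h import *
robot.move_linear(D(-.04,.0,.12),velocity=.25)
robot.move_linear(D(-.004,.066,.07),velocity=.25)
robot.move_linear(D(-.004,.066,.0022),velocity=.12)
robot.move_linear(D(-.03,.066,.0022),velocity=.06)
print(robot.move_linear(D(-.0362,.066,.0022),velocity=.012,threshold=4)); st("n")
robot.move_linear(D(-.004,.066,.0022),velocity=.06)
robot.move_linear(D(-.004,.066,.09),velocity=.2)
robot.move_linear(D(-.04,.0,.13),velocity=.25)
robot.move_linear(D(-.078,-.025,.085),velocity=.2); robot.pause(.2)
st("v"); c,i=snap("wrist","w11.png"); crop(i,245,45,160,145,"w11c.png",5)
c,i=snap("side","si11.png");crop(i,285,250,100,70,"si11d.png",8)
E
```

```text
False
n 29.73 x,y,z [-0.0362  0.066   0.0022] F [-0.   -0.46 -0.12] 0.0001
v 32.16 x,y,z [-0.0771 -0.0244  0.0854] F [-0.07  0.17  0.17] 0.0005
```

View pics/w11c.png

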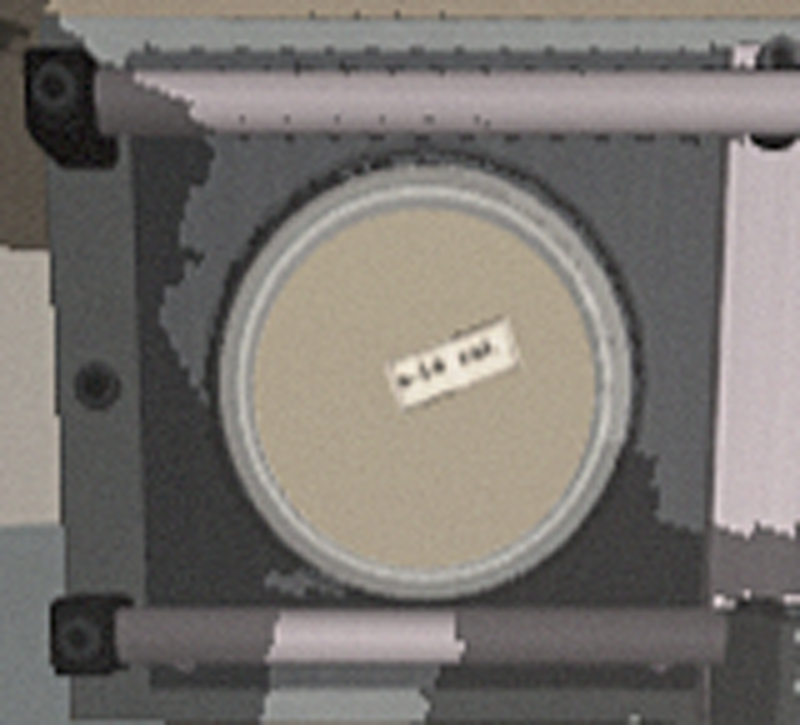

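View pics/si11d.png

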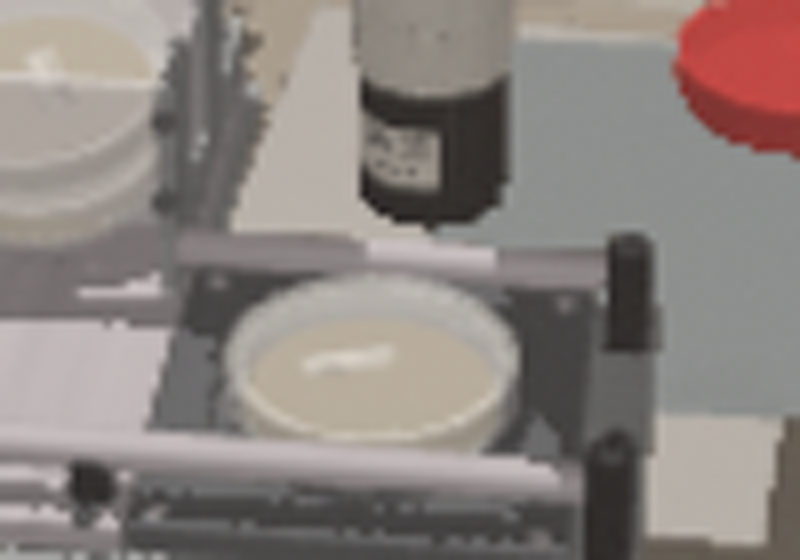

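The dish is now concentric with the recess, with an even dark ring on both sides at crop x≈212 and 640. The fingers are clear of everything, so I hand in.

```bash
python3 - <<'E'
from h import *
robot.move_linear(D(-.06,-.03,.14),velocity=.15); robot.pause(.2); st("end")
robot.sign_off()
E
```

```text
end 32.99 x,y,z [-0.0607 -0.0299  0.1392] F [ 0.6  -0.99  0.51] 0.0005
the job is handed in; nothing more can be done
```

I pressed the plunger once to its end stop, and a single dish came out onto the landing. The plunger sprang back, and I pushed the dish along the lane with closed fingers into the round recess. I handed in at about 33 s of the 45 s allowed; no verdict is reported.

**Last checks:**
- **Dish:** it sits evenly in the recess from above, with an even ring on both sides. In the first views after the push, the triangulated height of its top had dropped 3.6 mm, against 3.5 mm expected. I did not measure its tilt directly.
- **Rest of the scene:** in the pictures the plunger was out and the other two dishes were in the magazine. The can and lens tube had not visibly moved. I did not re-measure the pen or the dropper.

**What failed or disagreed:**
- **Fingertip height:** the real fingertips are about 33 mm higher than the stated tool frame suggests. My first press attempt went over the knob without touching it; I corrected this by touching the table.
- **Centring:** the dish first settled about 3 mm off centre, and one small nudge had no effect. A second nudge centred it.
- **Cameras:** the fixed and wrist cameras disagree by about 3 mm.

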